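Push the potato pieces down the slicer's feed tube

TASK

Two potato pieces are stuck near the top of the vegetable slicer's feed tube. Take the slim white pusher that fits the tube, push the pieces down with it until they bottom out firmly, fully home on the slicing disc, and leave the pusher standing in the tube on top of them.

Things in the scene. Friction and masses are not known exactly. Their poses are not given: they have to be found in the camera images.
- pusher: Slim loose white plastic rod, 140 mm tall, 0.12 kg, upright on its flat foot. 40 mm diameter up to 88 mm, then a round handle of 33 mm diameter from 94 mm to the top: grip that. Origin: centre of the foot's underside, z up the rod. Near it, in any order, stand a white pusher with a foot 72 mm wide (110 mm tall, too wide for the tube) and a dark wooden pepper mill (172 mm).
- tube_mouth (a point): Centre of the feed tube's mouth, level with its rim, 170 mm above the counter, z up. Upright round tube, 60 mm inside, clear plastic with white rim (76 mm outside), on the white lid (196 mm wide, top at 87 mm) of a hand-cranked slicer fixed to the counter. The point's x axis points to the lid's centre, 50 mm off; the crank lies beyond, its knob up to 144 mm.
- pieces (a joint): How far the two stacked potato pieces (57 mm wide, 44 mm tall together) have gone down the tube, in m. At 0 their flat top is 12 mm below the mouth; at 0.050 they sit on the slicing disc and stop dead, top 62 mm below the mouth. They start high and stay where left: moving them takes a steady downward push of about 9 N, and 3 N more at 50 mm/s.
Mind the look-alikes: they are no part of the job. Leave any green look-alike of the pusher alone.

How it is judged:
By the outcome, as a careful person would: the job done as asked, in the order asked, and still so for the second after the job is handed in, with the robot touching nothing.
It also fails if it takes over 40 s, if anything falls off the work surface, if the arm or the gripper's body presses on something with over 40 N, if the wrist force passes 120 N, or if a joint passes its speed limit or range.

ROBOT

A 6-joint arm with a two-finger parallel gripper is mounted at the origin on the work surface. World frame = base frame: x ahead of the robot, y to its left, z up, the work surface at z = 0. Lengths are in mm, angles in rad, forces in N, time in s.
With the tool pointing down it reaches from about 350 to 875 mm from the base axis. Payload 4.2 kg.
Tool frame: the origin (TCP) lies midway between the tips of the shut fingers; the grasp point (between the pads) lies 19 mm behind it; y points along the fingers, x is the direction in which the jaws open and shut, and the axes are right-handed (so a half turn about y gives the same grasp; the last joint's range is limited). The gripper opens to 85 mm and grips with 20 to 120 N. Pads are 22 mm wide; open, the fingers measure 114 mm over their backs; the gripper's body (76 mm by 85 mm) begins 54 mm behind the grasp point. The pads swing forward as they close: fully open they stand 13 mm farther back than shut.
Start: joints at [-0.861, 0.385, 0.008, 0, -1.194, -0.259], TCP at [272.315, -562.533, 231.312] pointing down, gripper open.
Joint ranges: [-3.14, 3.14], [-1.21, 2.06], [-1.07, 1.41], [-3.16, 2.05], [-2.99, -0.16], [-3.1, 3.1]. Speed limits (rad/s): [2.79, 2.79, 3.14, 3.14, 3.14, 3.14].

INTERFACE

Orientations are given as a unit quaternion [x, y, z, w].
In Python, from bench import read_state, get_image, job_done gives the robot as it stands.
- The arm moves only by the tool play_rows, never from a script. Its argument "series" is a list of rows, each a list of 7 numbers: the shift along the tool's x, y, z in m, then the turn, a rotation vector about the tool's x, y, z in rad, then the finger opening in m, from 0 to 0.0854. In form: [[x, y, z, wx, wy, wz, claw], ...]. A call has 1 to 10 rows; each row shifts and turns the pose as measured when the row begins, along the tool's axes as they then stand; what a row does not reach is not made up. A row lasts 1/10 s, in which the tool goes at most 50 mm and 8.59 degrees, less where a joint would pass 70% of its speed; a pose out of reach is approached as far as the arm can. A call with a gripper value outside its range is refused whole. The fingers move at their own pace and stop on an object; the grip force is fixed at half the most. Time passes only in rows, so rows that do not move let the fingers close. It gives the time, the measured TCP pose, the force and the opening at its end, in the units of the state.
- read_state(): the state, without advancing time (a new reading comes with each control period).
- get_image(name): name is "scene" or "top"; returns a dict with "color" (400x640x3 uint8, red, green, blue), "intrinsics" (3x3 intrinsics, pixels), "origin" and "orientation" of the camera in the world. Camera axes: x right, y down, z forward; pixel columns grow to the right and rows downward; lengths in mm; the calibration is good to about 2 mm. A picture is of the moment at which its call begins. There is no depth.
- job_done(): hands the job in, once; it reports no verdict.
The state is a dict: "clock": time; "joints": joint angles; "joint_vel": joint speeds; "joint_efforts": joint torques, N m; "position": TCP position; "ee_rot": TCP orientation; "contact_force": force on the tool from outside, world axes, zero at the start; "wrist_torque": the same for the moment, N m; "gripper_width": finger opening in mm.
Only numpy, scipy, OpenCV 4.12 (cv2) and the standard library are available. Lean on these libraries where they do the work, as an engineer would, in place of code of your own. Each camera call takes 0.05 s, during which the arm holds its last target. There are 200 camera calls.

## Working session

There is one attempt and no reset: what is moved stays moved. The work goes in short steps, Python scripts to look and compute and a tool call to move; the robot and the scene stay as the last step left them, time stands still between calls to the robot, and variables do not carry over. Pictures are saved under pics/ and viewed, about 8 in all and at most 12, crops included, and the job is handed in when it is done.

Besides the shell and the picture viewer there is one more tool, called after ">>>" as name([rows], argument=value, ...), one row to a line, values as JSON. play_rows: Moves the arm, as the interface text tells. Its arguments: {"type":"object","properties":{"series":{"type":"array","items":{"type":"array","items":{"type":"number"}}}},"required":["series"]}

```bash
mkdir -p pics
cat > h.py <<'E'
import numpy as np, cv2
from scipy.spatial.transform import Rotation as R
from bench import read_state, get_image, job_done
def snap(n,f=None):
    d=get_image(n)
    if f: cv2.imwrite(f'pics/{f}.png',d['color'][...,::-1])
    return d
def ray(d,u,v):
    K=np.array(d['intrinsics']);q=np.array(d['orientation'])
    M=R.from_quat(q).as_matrix() if q.size==4 else q.reshape(3,3)
    return np.array(d['origin'],float),M@np.linalg.solve(K,[u,v,1.])
def onplane(d,u,v,z):
    o,r=ray(d,u,v);return o+r*(z-o[2])/r[2]
def proj(d,p):
    K=np.array(d['intrinsics']);q=np.array(d['orientation'])
    M=R.from_quat(q).as_matrix() if q.size==4 else q.reshape(3,3)
    c=K@(M.T@(np.array(p,float)-np.array(d['origin'])));return c[:2]/c[2]
E
python3 - <<'E'
from h import *
for n in('scene','top'):
    d=snap(n,n+'0');print(n,d['intrinsics'],d['origin'],d['orientation'])
s=read_state();print(s)
print(R.from_quat(s['ee_rot']).as_matrix().round(3))
E
```

```text
scene [[390.27871916   0.         319.40120942]
 [  0.         390.27871916 199.65068748]
 [  0.           0.           1.        ]] [748.96307013 377.41608869 573.91802249] [ 0.23015209  0.87888748 -0.40264809 -0.11163035]
top [[470.59439174   0.         315.9144935 ]
 [  0.         470.59439174 203.93336385]
 [  0.           0.           1.        ]] [ 389.90278898  -74.9969346  1001.54155011] [-0.69654914  0.71405566 -0.04031977  0.05760318]
{'clock': 0.1, 'joints': array([-8.61367609e-01,  3.85440710e-01,  6.75110112e-03, -4.17185311e-04,
       -1.19400303e+00, -2.58614170e-01]), 'joint_vel': array([ 0.00066043, -0.00273441,  0.00279625,  0.0003204 ,  0.00082886,
        0.00060999]), 'joint_efforts': array([-3.01281916e-04, -3.93319130e+01,  1.88928759e+01,  4.19791326e+00,
       -2.59385590e-03,  8.45377794e-07]), 'position': array([ 272.09907916, -562.07418185,  230.35267511]), 'ee_rot': array([ 0.37504629,  0.59940401, -0.59874415, -0.37624535]), 'contact_force': array([-0.85756473, -0.08249851,  0.19529587]), 'wrist_torque': array([-0.02290502,  0.01845254,  0.03009267]), 'gripper_width': 85.42030828677855}
[[-0.436 -0.001 -0.9  ]
 [ 0.9    0.002 -0.436]
 [ 0.002 -1.     0.   ]]
```

View pics/scene0.png

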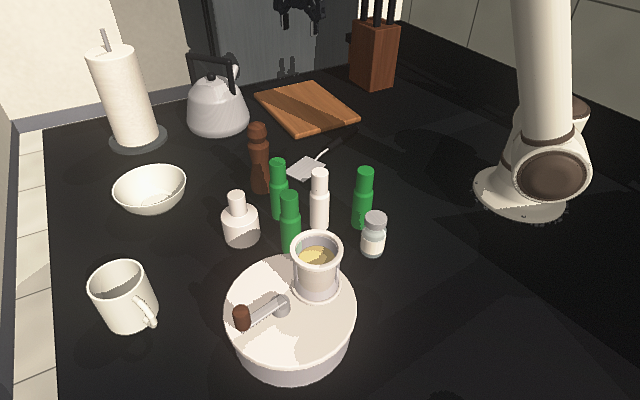

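View pics/top0.png

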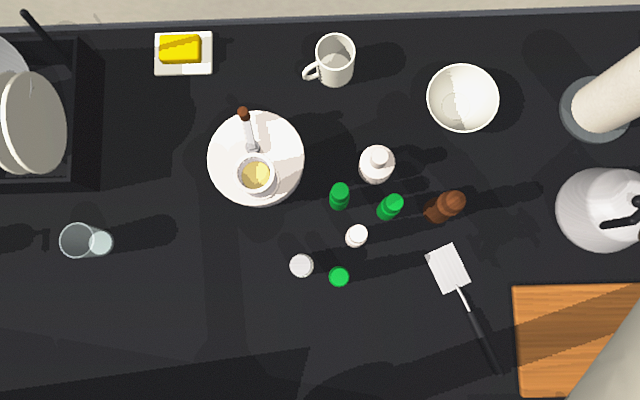

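The scene view shows the pusher's top at about (320,172), among three green look-alikes, with the tube rim at (317,247). The top view puts the pusher at (357,233), the tube at (256,173), a jar at (301,265) and the wide pusher at (377,165). I'll measure the tops next.

Run:
```python
from h import *
t=snap('top');s=snap('scene')
a=t['color'];h=cv2.cvtColor(a,cv2.COLOR_RGB2HSV)
def blobs(m,box,minA=60):
    x0,y0,x1,y1=box;k=np.zeros(m.shape,np.uint8);k[y0:y1,x0:x1]=m[y0:y1,x0:x1]
    n,l,st,c=cv2.connectedComponentsWithStats(k)
    return [(c[i].round(1),st[i]) for i in range(1,n) if st[i][4]>minA]
white=((h[...,1]<60)&(h[...,2]>110)).astype(np.uint8)
green=((h[...,0]>40)&(h[...,0]<85)&(h[...,1]>100)).astype(np.uint8)
for nm,m in(('w',white),('g',green)):
    for c,st in blobs(m,(280,140,410,300)): print(nm,c,st)
# rough positions
for nm,u,v,z in(('pusher',356,232,140),('tube',256,173,170),('wide',378,156,110),('jar',301,265,80),('g1',339,190,140),('g2',392,203,140),('g3',339,277,140),('mill',452,203,172)):
    p=onplane(t,u,v,z);print(nm,p.round(0),'scene px',proj(s,p).round(0))
# zoomed crops
c1=cv2.resize(a[150:290,210:410],None,fx=4,fy=4,interpolation=cv2.INTER_CUBIC)[:, :, ::-1]
cv2.imwrite('pics/c1.png',c1)
b=s['color'];c2=cv2.resize(b[150:300,230:400],None,fx=4,fy=4,interpolation=cv2.INTER_CUBIC)[:,:,::-1]
cv2.imwrite('pics/c2.png',c2)
```

```text
w [290.2 165.5] [ 280  140   25   62 1191]
w [376.2 163.7] [ 359  145   37   39 1123]
w [355.9 235.5] [345 224  23  24 420]
w [301.1 265.3] [289 254  25  24 468]
g [338.9 195.9] [329 182  21  29 492]
g [389.6 206.3] [376 193  28  28 538]
g [338.5 276.1] [328 266  22  22 362]
pusher [ 457. -127.  140.] scene px [319. 173.]
tube [565.  51. 170.] scene px [315. 245.]
wide [ 605. -177.  110.] scene px [236. 195.]
jar [400. -22.  80.] scene px [374. 220.]
g1 [535. -99. 140.] scene px [288. 194.]
g2 [ 508. -195.  140.] scene px [278. 162.]
g3 [376. -94. 140.] scene px [365. 170.]
mill [ 501. -297.  172.] scene px [260. 123.]
```

View pics/c1.png

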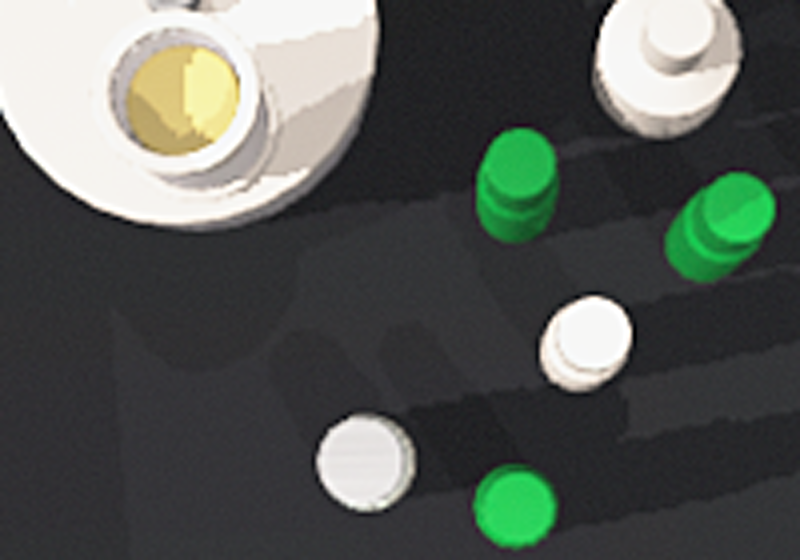

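View pics/c2.png

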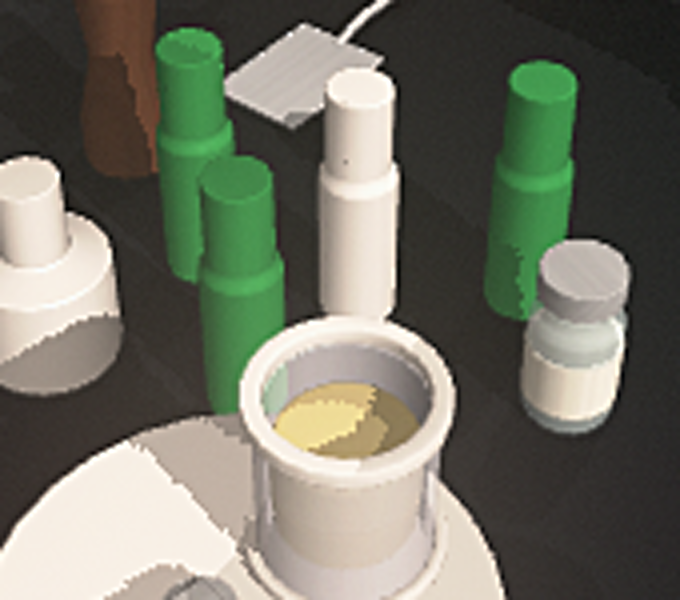

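The crops show the following:
- **Top view:** the pusher's top disc is at (358.1,233.4) and the rim at about (254.7,173.4).
- **Scene view:** the pusher's top is at (319.6,171.6) and the rim at about (316.6,249.1).

Two-view triangulation comes next.

Run:
```python
from h import *
t=snap('top');s=snap('scene')
def tri(a,b):
    o1,r1=ray(t,*a);o2,r2=ray(s,*b);r1/=np.linalg.norm(r1);r2/=np.linalg.norm(r2)
    k=np.linalg.lstsq(np.c_[r1,-r2],o2-o1,rcond=None)[0]
    p,q=o1+k[0]*r1,o2+k[1]*r2;return ((p+q)/2).round(1),np.linalg.norm(p-q).round(1)
for n,a,b,z in(('push',(358.1,233.4),(319.6,171.6),140),('rim',(254.7,173.4),(316.6,249.1),170)):
    print(n,tri(a,b),onplane(t,*a,z).round(1),onplane(s,*b,z).round(1))
# lid centre: circle fit in top at z 87
h=cv2.cvtColor(t['color'],cv2.COLOR_RGB2HSV);m=((h[...,1]<70)&(h[...,2]>90)).astype(np.uint8);m[:,:190]=0;m[:,320:]=0;m[:100]=0;m[220:]=0
c=max(cv2.findContours(m,0,1)[0],key=cv2.contourArea);(u,v),r=cv2.minEnclosingCircle(cv2.convexHull(c));print('lid',u,v,r,onplane(t,u,v,87).round(1))
# yellow pieces
y=((h[...,0]>18)&(h[...,0]<35)&(h[...,1]>70)).astype(np.uint8);y[:150]=0;y[200:]=0;y[:,:230]=0;y[:,285:]=0
M=cv2.moments(y);uu,vv=M['m10']/M['m00'],M['m01']/M['m00'];x=np.argwhere(y);print('pieces',uu,vv,x.min(0),x.max(0),onplane(t,uu,vv,158).round(1))
s=read_state();print(s['position'])
# candidate jaw headings clearance
P=np.array([457,-128]);ob=[(535,-99),(508,-195),(376,-94),(400,-22)]
for o in ob:
    d=np.array(o)-P;print(o,np.linalg.norm(d).round(),np.degrees(np.arctan2(d[1],d[0])).round())
```

```text
push (array([ 453.9, -131.2,  139. ]), np.float64(0.2)) [ 453.9 -131.2  140. ] [ 454.5 -129.9  140. ]
rim (array([565.5,  54.6, 164.2]), np.float64(1.3)) [564.8  53.4 170. ] [567.6  59.7 170. ]
lid 255.4606170654297 158.4882354736328 49.4710693359375 [612.6  64.5  87. ]
pieces 255.15522875816993 174.5702614379085 [161 242] [188 269] [565.1  54.4 158. ]
[ 272.24073466 -562.36365619  230.94300496]
(535, -99) 83.0 20.0
(508, -195) 84.0 -53.0
(376, -94) 88.0 157.0
(400, -22) 120.0 118.0
```

Triangulation agrees with the known heights: the pusher is at (454,-131) with its top at 139, and the tube at (565,54). The lid centre measures 49 mm from the tube, against 50 mm given. Closing the jaws along a heading of about 76° clears all the neighbours. I'll approach now.

>>> play_rows([
  [0.031,0,-0.035,0,0,0,0.085],
  [0.031,0,-0.035,0,0,0,0.085],
  [0.031,0,-0.035,0,0,0,0.085],
  [0.031,0,-0.035,0,0,0,0.085],
  [0.031,0,-0.035,0,0,0,0.085],
  [0.031,0,-0.035,0,0,0,0.085],
  [0.031,0,-0.035,0,0,0,0.085],
  [0.031,0,-0.035,0,0,0,0.085],
  [0.031,0,-0.035,0,0,0,0.085],
  [0.031,0,-0.035,0,0,0,0.085],
])

```text
clock: 1.3
position: [457.5, -120.9, 230.2]
ee_rot: [0.38, 0.597, -0.596, -0.378]
contact_force: [0.2, -1.2, 0.5]
gripper_width: 84.8
```

>>> play_rows([
  [0,0,0,0,0.14,0,0.085],
  [0,0,0,0,0.14,0,0.085],
  [0,0,0,0,0.14,0,0.085],
  [0,0,0,0,0.14,0,0.085],
  [0,0,0,0,0.14,0,0.085],
  [0,0,0,0,0,0,0.085],
  [0,0,0,0,0,0,0.085],
])

```text
clock: 2.0
position: [460.1, -113.4, 230.9]
ee_rot: [0.564, 0.429, -0.426, -0.562]
contact_force: [0.3, 0.1, -0.2]
gripper_width: 85.2
```

```bash
cat > d.py <<'E'
from h import *
import sys
s=read_state();M=R.from_quat(s['ee_rot']).as_matrix()
print('t',s['clock'],'pos',s['position'].round(1),'F',s['contact_force'].round(1),'w',s['gripper_width'].round(1),'j',s['joints'].round(2))
print(M.round(3),'jaw',np.degrees(np.arctan2(M[1,0],M[0,0])).round(1))
# rotation (tool frame) that makes tool y point straight down
y=np.cross(M[:,1],[0,0,-1]);print('level turn tool',(M.T@y).round(4))
g=np.array(eval(sys.argv[1]),float);print('tool shift mm',(M.T@(g-s['position'])).round(1))
E
python3 d.py '(454,-131,160)'
```

```text
Traceback (most recent call last):
  File "d.py", line 4, in <module>
    print('t',s['clock'],'pos',s['position'].round(1),'F',s['contact_force'].round(1),'w',s['gripper_width'].round(1),'j',s['joints'].round(2))
                                                                                          ^^^^^^^^^^^^^^^^^^^^^^^^
AttributeError: 'float' object has no attribute 'round'
```

```bash
sed -i "s/s\['gripper_width'\].round(1)/round(s['gripper_width'],1)/" d.py; python3 d.py '(454,-131,160)'
```

```text
t 2.0 pos [ 460.1 -113.4  230.9] F [ 0.3  0.1 -0.2] w 85.2 j [ 0.1   0.12 -0.35 -0.   -1.09 -1.94]
[[ 0.268  0.005 -0.963]
 [ 0.963  0.001  0.268]
 [ 0.002 -1.    -0.004]] jaw 74.4
level turn tool [0.0044 0.     0.0023]
tool shift mm [-18.7  70.8   1.5]
```

>>> play_rows([
  [-0.0185,0,0.0015,0,0,0,0.085],
  [0,0.01,0,0,0,0,0.085],
  [0,0.03,0,0,0,0,0.085],
  [0,0.02,0,0,0,0,0.085],
  [0,0,0,0,0,0,0.085],
  [0,0,0,0,0,0,0.085],
])

```text
clock: 2.6
position: [454.7, -131.0, 169.1]
ee_rot: [0.562, 0.433, -0.428, -0.559]
contact_force: [0.7, 0.6, 0.6]
gripper_width: 85.2
```

```bash
python3 d.py '(454,-131,101)'
python3 - <<'E'
from h import *
a=snap('top')['color'][150:300,270:430];b=snap('scene')['color'][110:270,230:400]
f=lambda x:cv2.resize(x,(400,400),interpolation=cv2.INTER_CUBIC)
cv2.imwrite('pics/g1.png',np.hstack([f(a),f(b)])[...,::-1])
E
```

```text
t 2.6 pos [ 454.7 -131.   169.1] F [0.7 0.6 0.6] w 85.2 j [ 0.06  0.18 -0.45 -0.   -0.93 -1.89]
[[ 0.258  0.008 -0.966]
 [ 0.966  0.001  0.258]
 [ 0.003 -1.    -0.007]] jaw 75.1
level turn tool [ 0.0071 -0.      0.0031]
tool shift mm [-0.4 68.   1.1]
```

View pics/g1.png

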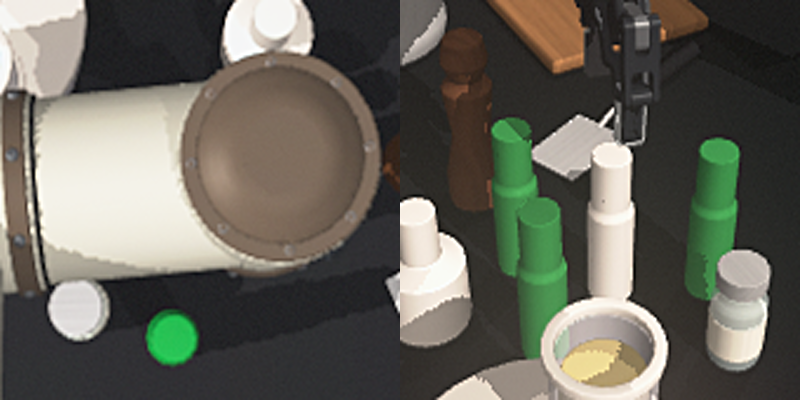

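Run:
```python
from h import *
s=snap('scene')
for p in((465,-88,182),(443,-174,182),(454.5,-131,140)):
    u=proj(s,p);print(p,u.round(0),'crop',(400+(u[0]-230)*400/170).round(0),((u[1]-110)*2.5).round(0))
```

```text
(465, -88, 182) [327. 166.] crop 627.0 141.0
(443, -174, 182) [314. 140.] crop 597.0 74.0
(454.5, -131, 140) [319. 171.] crop 610.0 153.0
```

The picture matches the projection: the near fingertip is at crop (627,141) and the pusher's top is at (610,153), so the jaws straddle the handle. Next I descend, level the tool and close.

>>> play_rows([
  [0,0.025,0.001,0.007,0,0.003,0.085],
  [0,0.025,0,0,0,0,0.085],
  [0,0.012,0,0,0,0,0.085],
  [0,0,0,0,0,0,0.085],
  [0,0,0,0,0,0,0.085],
])

```text
clock: 3.25
position: [459.7, -130.4, 111.9]
ee_rot: [0.564, 0.436, -0.427, -0.557]
contact_force: [-1.0, 0.1, 0.2]
gripper_width: 85.1
```

```bash
python3 d.py '(454,-131,101)'
```

```text
t 3.25 pos [ 459.7 -130.4  111.9] F [-1.   0.1  0.2] w 85.1 j [ 0.07  0.26 -0.52  0.   -0.77 -1.9 ]
[[ 0.255  0.016 -0.967]
 [ 0.967 -0.     0.255]
 [ 0.004 -1.    -0.016]] jaw 75.2
level turn tool [0.0155 0.     0.004 ]
tool shift mm [-2.1 10.8  5.6]
```

>>> play_rows([
  [-0.002,0.009,0.006,0.015,0,0.004,0.085],
  [0,0,0,0,0,0,0.085],
  [0,0,0,0,0,0,0.085],
])

```text
clock: 3.55
position: [454.8, -130.8, 104.6]
ee_rot: [0.561, 0.433, -0.43, -0.559]
contact_force: [-0.3, 0.0, 0.7]
gripper_width: 84.9
```

```bash
python3 d.py '(454,-131,101)'
```

```text
t 3.55 pos [ 454.8 -130.8  104.6] F [-0.3  0.   0.7] w 84.9 j [ 0.06  0.27 -0.53  0.   -0.77 -1.89]
[[ 0.255  0.005 -0.967]
 [ 0.967 -0.     0.255]
 [ 0.001 -1.    -0.004]] jaw 75.2
level turn tool [0.0044 0.     0.001 ]
tool shift mm [-0.4  3.6  0.8]
```

>>> play_rows([
  [0,0.003,0.001,0.004,0,0.001,0.085],
  [0,0,0,0,0,0,0.02],
  [0,0,0,0,0,0,0.02],
  [0,0,0,0,0,0,0.02],
  [0,0,0,0,0,0,0.02],
  [0,0,0,0,0,0,0.02],
  [0,0,0,0,0,0,0.02],
  [0,0,0,0,0,0,0.02],
])

```text
clock: 4.35
position: [454.6, -130.5, 102.5]
ee_rot: [0.561, 0.432, -0.431, -0.559]
contact_force: [0.1, -0.0, 0.3]
gripper_width: 31.8
```

```bash
python3 d.py '(454,-131,101)'
```

```text
t 4.35 pos [ 454.6 -130.5  102.5] F [ 0.1 -0.   0.3] w 31.8 j [ 0.07  0.27 -0.53  0.   -0.76 -1.89]
[[ 0.254  0.003 -0.967]
 [ 0.967 -0.     0.254]
 [ 0.    -1.    -0.003]] jaw 75.3
level turn tool [ 0.0026 -0.      0.0004]
tool shift mm [-0.6  1.5  0.5]
```

The handle is held, with the opening at 31.8 mm. I'll lift it well clear of the rim.

>>> play_rows([
  [0,-0.015,0,0,0,0,0.02],
  [0,-0.03,0,0,0,0,0.02],
  [0,-0.04,0,0,0,0,0.02],
  [0,-0.04,0,0,0,0,0.02],
  [0,-0.04,0,0,0,0,0.02],
  [0,-0.04,0,0,0,0,0.02],
  [0,-0.02,0,0,0,0,0.02],
  [0,0,0,0,0,0,0.02],
  [0,0,0,0,0,0,0.02],
])

```text
clock: 5.25
position: [450.5, -130.1, 331.0]
ee_rot: [-0.558, -0.429, 0.433, 0.564]
contact_force: [-0.7, -0.2, -2.0]
gripper_width: 31.6
```

```bash
python3 d.py '(565.5,54.5,310)'
```

```text
t 5.25 pos [ 450.5 -130.1  331. ] F [-0.7 -0.2 -2. ] w 31.6 j [ 0.06  0.06 -0.17 -0.   -1.35 -1.89]
[[ 0.257 -0.01  -0.966]
 [ 0.966  0.003  0.257]
 [-0.    -1.     0.011]] jaw 75.1
level turn tool [-0.0108 -0.     -0.0001]
tool shift mm [207.9  20.3 -64. ]
```

>>> play_rows([
  [0.025,0,-0.008,-0.01,0,0,0.02],
  [0.04,0.002,-0.012,0,0,0,0.02],
  [0.04,0.002,-0.012,0,0,0,0.02],
  [0.04,0.002,-0.012,0,0,0,0.02],
  [0.03,0,-0.01,0,0,0,0.02],
  [0.01,0,-0.004,0,0,0,0.02],
  [0,0,0,0,0,0,0.02],
  [0,0,0,0,0,0,0.02],
])

```text
clock: 6.05
position: [550.1, 38.4, 305.3]
ee_rot: [-0.556, -0.42, 0.44, 0.567]
contact_force: [-0.2, -0.8, -1.2]
gripper_width: 31.4
```

```bash
python3 d.py '(565.5,54.5,310)'
```

```text
t 6.05 pos [550.1  38.4 305.3] F [-0.2 -0.8 -1.2] w 31.4 j [ 0.36  0.23 -0.02 -0.01 -1.35 -2.19]
[[ 0.261 -0.033 -0.965]
 [ 0.965 -0.005  0.261]
 [-0.013 -0.999  0.03 ]] jaw 74.9
level turn tool [-0.0302  0.     -0.0131]
tool shift mm [ 19.5  -5.3 -10.5]
```

>>> play_rows([
  [0.0195,-0.005,-0.0105,-0.03,0,-0.013,0.02],
  [0,0,0,0,0,0,0.02],
  [0,0,0,0,0,0,0.02],
])

```text
clock: 6.35
position: [564.8, 52.7, 309.4]
ee_rot: [0.562, 0.429, -0.429, -0.562]
contact_force: [0.2, -0.0, -1.3]
gripper_width: 31.6
```

```bash
python3 d.py '(565.5,54.5,290)'
python3 - <<'E'
from h import *
b=snap('scene')['color'][100:340,210:410]
a=snap('top')['color'][100:260,180:340]
f=lambda x,w:cv2.resize(x,(w,580),interpolation=cv2.INTER_CUBIC)
cv2.imwrite('pics/t1.png',np.hstack([f(b,483),f(a,310)])[...,::-1])
E
```

```text
t 6.35 pos [564.8  52.7 309.4] F [ 0.2 -0.  -1.3] w 31.6 j [ 0.38  0.24 -0.    0.   -1.33 -2.22]
[[ 0.264  0.    -0.964]
 [ 0.964 -0.     0.264]
 [-0.    -1.    -0.   ]] jaw 74.7
level turn tool [ 0.0002 -0.     -0.0002]
tool shift mm [ 1.9 19.4 -0.2]
```

View pics/t1.png

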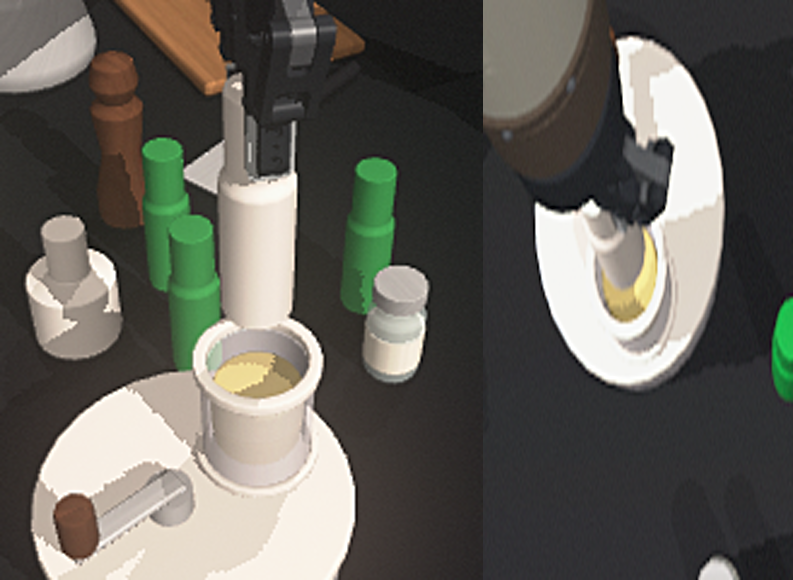

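The pusher hangs upright and centred over the tube: its foot is at crop (258,315), about 37 mm above the rim at (258,360). There is roughly 10 mm of radial clearance, so I lower it.

>>> play_rows([
  [0.002,0.018,0,0,0,0,0.02],
  [0,0.008,0,0,0,0,0.02],
  [0,0,0,0,0,0,0.02],
  [0,0,0,0,0,0,0.02],
])

```text
clock: 6.85
position: [565.4, 53.1, 284.8]
ee_rot: [0.563, 0.429, -0.427, -0.562]
contact_force: [0.1, 0.6, -0.9]
gripper_width: 31.8
```

```bash
python3 d.py '(565.5,54.5,265)'
```

```text
t 6.85 pos [565.4  53.1 284.8] F [ 0.1  0.6 -0.9] w 31.8 j [ 0.38  0.25 -0.05  0.   -1.27 -2.22]
[[ 0.266  0.004 -0.964]
 [ 0.964  0.     0.266]
 [ 0.001 -1.    -0.003]] jaw 74.6
level turn tool [0.0034 0.     0.0011]
tool shift mm [ 1.4 19.8  0.3]
```

>>> play_rows([
  [0.001,0.01,0.001,0.003,0,0.001,0.02],
  [0,0.008,0,0,0,0,0.02],
  [0,0.004,0,0,0,0,0.02],
  [0,0.004,0,0,0,0,0.02],
])

```text
clock: 7.25
position: [565.4, 54.4, 258.5]
ee_rot: [0.563, 0.429, -0.427, -0.562]
contact_force: [-0.7, -0.2, -1.3]
gripper_width: 31.6
```

```bash
python3 d.py '(565.5,54.5,250)'
```

```text
t 7.25 pos [565.4  54.4 258.5] F [-0.7 -0.2 -1.3] w 31.6 j [ 0.38  0.27 -0.09  0.   -1.21 -2.22]
[[ 0.266  0.003 -0.964]
 [ 0.964  0.001  0.266]
 [ 0.002 -1.    -0.003]] jaw 74.6
level turn tool [ 0.003  -0.      0.0016]
tool shift mm [ 0.1  8.5 -0.1]
```

>>> play_rows([
  [0,0.004,0,0.003,0,0.001,0.02],
  [0,0.004,0,0,0,0,0.02],
  [0,0.004,0,0,0,0,0.02],
  [0,0.004,0,0,0,0,0.02],
])

```text
clock: 7.65
position: [566.2, 54.2, 244.6]
ee_rot: [0.563, 0.429, -0.428, -0.562]
contact_force: [-3.8, 1.5, 8.4]
gripper_width: 31.6
```

```bash
python3 d.py '(565.5,54.5,210)'
```

```text
t 7.65 pos [566.2  54.2 244.6] F [-3.8  1.5  8.4] w 31.6 j [ 0.38  0.28 -0.11  0.   -1.18 -2.22]
[[ 0.265  0.003 -0.964]
 [ 0.964 -0.001  0.265]
 [ 0.    -1.    -0.003]] jaw 74.6
level turn tool [ 0.0029 -0.      0.0001]
tool shift mm [ 0.1 34.6  0.8]
```

Contact: 8.4 N upward, so the pieces are being pushed. I'll carry on.

>>> play_rows([
  [0,0.005,0.001,0.003,0,0,0.02],
  [0,0.005,0,0,0,0,0.02],
  [0,0.005,0,0,0,0,0.02],
  [0,0.005,0,0,0,0,0.02],
  [0,0.005,0,0,0,0,0.02],
])

```text
clock: 8.15
position: [565.9, 54.2, 230.9]
ee_rot: [0.564, 0.432, -0.427, -0.559]
contact_force: [-3.6, 1.3, 8.3]
gripper_width: 31.5
```

```bash
python3 d.py '(565.5,54.5,210)'
```

```text
t 8.15 pos [565.9  54.2 230.9] F [-3.6  1.3  8.3] w 31.5 j [ 0.38  0.28 -0.14  0.   -1.14 -2.22]
[[ 0.262  0.009 -0.965]
 [ 0.965 -0.001  0.262]
 [ 0.001 -1.    -0.009]] jaw 74.8
level turn tool [0.0088 0.     0.0013]
tool shift mm [ 0.2 20.9  0.7]
```

>>> play_rows([
  [0,0.006,0,0.008,0,0.001,0.02],
  [0,0.006,0,0,0,0,0.02],
  [0,0.006,0,0.004,0,0,0.02],
  [0,0.006,0,0,0,0,0.02],
])

```text
clock: 8.55
position: [566.5, 54.0, 216.6]
ee_rot: [0.562, 0.432, -0.429, -0.56]
contact_force: [-3.9, 1.2, 8.9]
gripper_width: 31.7
```

```bash
python3 d.py '(565.5,54.5,210)'
```

```text
t 8.55 pos [566.5  54.  216.6] F [-3.9  1.2  8.9] w 31.7 j [ 0.38  0.3  -0.16  0.   -1.11 -2.21]
[[ 0.259  0.004 -0.966]
 [ 0.966  0.     0.259]
 [ 0.001 -1.    -0.004]] jaw 75.0
level turn tool [ 0.004  -0.      0.0012]
tool shift mm [0.2 6.6 1.1]
```

>>> play_rows([
  [0,0.006,0.001,0.004,0,0.001,0.02],
  [0,0.006,0,0,0,0,0.02],
])

```text
clock: 8.75
position: [566.7, 54.0, 210.3]
ee_rot: [0.562, 0.433, -0.43, -0.559]
contact_force: [-5.7, 0.9, 24.1]
gripper_width: 31.4
```

>>> play_rows([
  [0,0.006,0,0.003,0,0,0.02],
])

```text
clock: 8.85
position: [568.3, 53.7, 210.2]
ee_rot: [0.563, 0.434, -0.429, -0.558]
contact_force: [-7.9, 0.6, 25.4]
gripper_width: 31.9
```

```bash
python3 d.py '(565.5,54.5,210)'
```

```text
t 8.85 pos [568.3  53.7 210.2] F [-7.9  0.6 25.4] w 31.9 j [ 0.38  0.3  -0.17  0.01 -1.09 -2.21]
[[ 0.255  0.009 -0.967]
 [ 0.967 -0.002  0.255]
 [ 0.001 -1.    -0.009]] jaw 75.3
level turn tool [0.0094 0.     0.0008]
tool shift mm [0.1 0.2 2.9]
```

The pieces stopped dead at TCP z = 210.2 mm, against 210.5 predicted, and the force jumped to 25 N. I'll give one slightly firmer push to confirm it, then ease off.

>>> play_rows([
  [0,0.009,0.003,0.009,0,0.001,0.02],
  [0,0.009,0.001,0.003,0,0,0.02],
])

```text
clock: 9.05
position: [570.9, 53.4, 210.1]
ee_rot: [0.564, 0.438, -0.429, -0.553]
contact_force: [-8.1, -1.7, 29.6]
gripper_width: 31.5
```

>>> play_rows([
  [0,0,0.001,0.003,0,0,0.02],
  [0,0,0,0,0,0,0.02],
])

```text
clock: 9.25
position: [571.3, 53.9, 214.1]
ee_rot: [0.564, 0.44, -0.427, -0.553]
contact_force: [-0.5, 0.4, -1.7]
gripper_width: 31.8
```

```bash
python3 d.py '(565.5,54.5,210)'
```

```text
t 9.25 pos [571.3  53.9 214.1] F [-0.5  0.4 -1.7] w 31.8 j [ 0.38  0.3  -0.17  0.01 -1.08 -2.21]
[[ 0.247  0.025 -0.969]
 [ 0.969 -0.001  0.247]
 [ 0.005 -1.    -0.024]] jaw 75.7
level turn tool [ 0.0242 -0.      0.0049]
tool shift mm [-0.9  4.   5.9]
```

>>> play_rows([
  [-0.001,0.001,0.005,0.024,0,0.005,0.02],
  [0,0,0,0,0,0,0.02],
])

```text
clock: 9.45
position: [565.2, 54.2, 211.6]
ee_rot: [-0.558, -0.433, 0.435, 0.559]
contact_force: [0.6, 0.5, -2.0]
gripper_width: 31.5
```

```bash
python3 d.py '(565.5,54.5,210.5)'
```

```text
t 9.45 pos [565.2  54.2 211.6] F [ 0.6  0.5 -2. ] w 31.5 j [ 0.38  0.3  -0.16 -0.   -1.11 -2.2 ]
[[ 0.248 -0.004 -0.969]
 [ 0.969 -0.     0.248]
 [-0.001 -1.     0.004]] jaw 75.7
level turn tool [-0.0038 -0.     -0.001 ]
tool shift mm [ 0.4  1.1 -0.2]
```

>>> play_rows([
  [0,0.002,0,-0.004,0,-0.001,0.02],
  [0,0.001,0,0,0,0,0.02],
  [0,0,0,0,0,0,0.02],
])

```text
clock: 9.75
position: [565.9, 54.1, 210.6]
ee_rot: [0.559, 0.434, -0.434, -0.557]
contact_force: [-0.8, 0.6, -0.1]
gripper_width: 31.4
```

```bash
python3 d.py '(565.5,54.5,210.5)'
```

```text
t 9.75 pos [565.9  54.1 210.6] F [-0.8  0.6 -0.1] w 31.4 j [ 0.38  0.3  -0.17  0.   -1.1  -2.2 ]
[[ 0.246  0.001 -0.969]
 [ 0.969 -0.002  0.246]
 [-0.002 -1.    -0.001]] jaw 75.7
level turn tool [ 0.0015 -0.     -0.0019]
tool shift mm [0.3 0.1 0.5]
```

The pusher is upright and resting at the home height, so I release it.

>>> play_rows([
  [0,0,0,0,0,0,0.04],
  [0,0,0,0,0,0,0.05],
  [0,0,0,0,0,0,0.085],
  [0,0,0,0,0,0,0.085],
  [0,0,0,0,0,0,0.085],
  [0,0,0,0,0,0,0.085],
])

```text
clock: 10.35
position: [566.0, 53.9, 208.3]
ee_rot: [0.559, 0.433, -0.435, -0.558]
contact_force: [-0.1, 0.3, -0.9]
gripper_width: 84.8
```

```bash
python3 d.py '(565.5,54.5,330)'
```

```text
t 10.35 pos [566.   53.9 208.3] F [-0.1  0.3 -0.9] w 84.8 j [ 0.38  0.31 -0.17  0.   -1.1  -2.2 ]
[[ 0.246 -0.001 -0.969]
 [ 0.969 -0.003  0.246]
 [-0.004 -1.     0.001]] jaw 75.7
level turn tool [-0.0005  0.     -0.0037]
tool shift mm [   0.  -121.7    0.7]
```

Rise straight up, then back off toward the robot (tool +z is −x) to clear the views.

>>> play_rows([
  [0,-0.01,0,0,0,0,0.085],
  [0,-0.02,0,0,0,0,0.085],
  [0,-0.03,0,0,0,0,0.085],
  [0,-0.03,0,0,0,0,0.085],
  [0,-0.03,0,0,0,0,0.085],
  [0,-0.01,0,0,0,0,0.085],
])

```text
clock: 10.95
position: [565.5, 53.7, 344.6]
ee_rot: [0.559, 0.432, -0.436, -0.558]
contact_force: [0.3, -0.5, 0.8]
gripper_width: 84.9
```

>>> play_rows([
  [-0.03,0,0.01,0,0,0,0.085],
  [-0.04,0,0.02,0,0,0,0.085],
  [-0.04,0,0.02,0,0,0,0.085],
  [-0.04,0,0.02,0,0,0,0.085],
  [-0.04,0,0.02,0,0,0,0.085],
  [-0.02,0,0,0,0,0,0.085],
  [0,0,0,0,0,0,0.085],
  [0,0,0,0,0,0,0.085],
])

```text
clock: 11.75
position: [420.3, -132.2, 346.4]
ee_rot: [0.559, 0.434, -0.435, -0.557]
contact_force: [0.4, -0.1, 1.2]
gripper_width: 85.0
```

```bash
python3 d.py '(565.5,54.5,330)'
python3 - <<'E'
from h import *
S=snap('scene');T=snap('top');b=S['color'][100:340,210:410];a=T['color'][100:260,180:340]
f=lambda x,w:cv2.resize(x,(w,580),interpolation=cv2.INTER_CUBIC)
cv2.imwrite('pics/e1.png',np.hstack([f(b,480),f(a,310)])[...,::-1])
# expected top centre if home at z 248, and if tube-centred
for z in(248,253,258):print(z,((proj(S,(565.5,54.3,z))-[210,100])*[480/200,580/240]).round(0),((proj(T,(565.5,54.3,z))-[180,100])*[310/160,580/160]+[480,0]).round(0))
E
```

```text
t 11.75 pos [ 420.3 -132.2  346.4] F [ 0.4 -0.1  1.2] w 85.0 j [ 0.07 -0.01 -0.2   0.   -1.38 -1.89]
[[ 0.245 -0.001 -0.969]
 [ 0.969 -0.003  0.245]
 [-0.003 -1.    -0.   ]] jaw 75.8
level turn tool [ 0.0001  0.     -0.003 ]
tool shift mm [216.7  15.8 -95. ]
248 [255. 251.] [609. 230.]
253 [255. 244.] [608. 227.]
258 [255. 237.] [607. 225.]
```

View pics/e1.png

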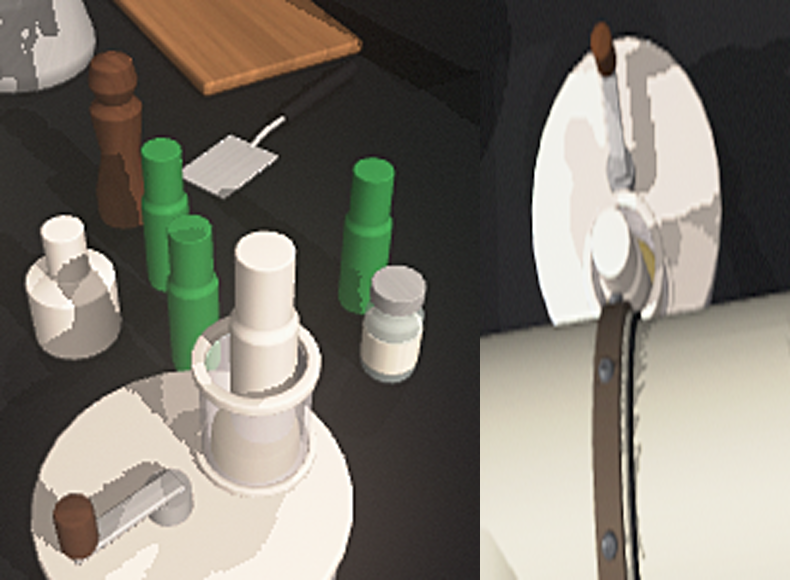

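The picture shows the pusher standing upright in the tube. Its top is at crop (266,252); a home height of 248 mm predicts row 251, and 5 mm higher would be row 244. The look-alikes are where they were and the arm is clear. I'm handing it in.

```bash
python3 -c "
from bench import *
print(job_done())"
```

```text
the job is handed in; nothing more can be done
None
```

The job is handed in: both potato pieces are down on the slicing disc, and the slim white pusher is standing in the tube on top of them. It took about 12 s of the 40 s allowed.

- **Push:** the pieces moved at about 8–9 N. They then stopped dead at a tool height of 210.2 mm, against 210.5 mm predicted for fully home, and stayed there under a firmer push of about 30 N. No reading between moves was above about 31 N.
- **Release:** when I eased off, the tool rose about 4 mm with the pusher still held. I lowered it back to 210.6 mm, where the downward load had gone to zero, and then let go.
- **Last picture:** the pusher is upright, and its top matches the 248 mm home height to about 1 mm. The neighbours are where they were, and the arm is clear.
- **Disagreement:** the scene view puts the pusher's top about 5 mm to one side of the tube centre I measured. That is within the 10 mm clearance, so I left it.

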